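Lock the turntable and unscrew the tin's lid

ROBOT

A 6-joint arm with a two-finger parallel gripper is mounted at the origin on a cart in front of the work surface, level with it; the furniture and walls round the work are solid. World frame = base frame: x ahead of the robot, y to its left, z up, the work surface at z = 0. Lengths are in m, angles in rad, forces in N, time in s.
With the tool pointing down it reaches from about 0.3 to 0.95 m from the base axis. Payload 3.1 kg.
Tool frame: the origin (TCP) lies at the very end of the fingers, on their centre line; the grasp point (between the pads) lies 19 mm behind it; z points along the fingers, y is the line along which they close (so a half turn about z gives the same grasp; the last joint's range is limited). The gripper opens to 85 mm and grips with 20 to 120 N. Pads are 22 mm wide; open, the fingers measure 114 mm over their backs; the gripper's body (76 mm by 85 mm) begins 54 mm behind the grasp point. The pads swing forward as they close: fully open they stand 13 mm farther back than shut.
Start: joints at [-1.4, 0.308, 1.634, -0, 1.2, -0.07], TCP at [0.149, -0.607, 0.231] pointing down, gripper open.
Joint ranges: [-3.06, 3.06], [-0.79, 1.96], [0.05, 2.63], [-1.19, 4.34], [0.05, 2.64], [-2.94, 2.94]. Speed limits (rad/s): [2.79, 2.79, 3.14, 3.14, 3.14, 3.14].

INTERFACE

Orientations are given as a rotation vector (axis times angle).
In Python, from plant import env gives the robot as it stands.
- The arm moves only by the shell command python3 -m handwheel 'ROWS' [FORCE]. ROWS is JSON, a list of rows, each a list of 7 numbers: the shift along the tool's x, y, z in mm, then the turn, a rotation vector about the tool's x, y, z in rad, then the finger opening in mm, from 0 to 85.4. In form: [[dx, dy, dz, rx, ry, rz, claw], ...]. A call has 1 to 20 rows; each row shifts and turns the commanded pose from where the row before left it, along the tool's axes as they then stand; what a row does not reach is not made up. A row lasts 1/10 s, in which the tool goes at most 50 mm and 8.59 degrees, less where a joint would pass 70% of its speed; a pose out of reach is approached as far as the arm can. A call is refused whole if a number of a shift passes 50 or a number of a turn 0.15, either way. A call with a gripper value outside its range is refused whole. The fingers move at their own pace and stop on an object; FORCE is the grip in N (left out, the last holds). Time passes only in rows, so rows that do not move let the fingers close. It gives the time, the measured TCP pose, the force, the opening and the grip force at its end, in the units of the state.
- env.read_state(): the state, without advancing time (a new reading comes with each control period).
- env.grab_frame(name): name is "scene" or "side" or "wrist"; returns a dict with "image" (480x640x3 uint8, blue, green, red), "fx", "fy", "cx", "cy" (pixels), "T" (4x4, takes a point from camera to world coordinates); the wrist camera has in their place "hand_eye" (4x4, takes a point from camera to tool coordinates, whose origin is the TCP and whose axes are the flange's). Camera axes: x right, y down, z forward; pixel columns grow to the right and rows downward; lengths in m; the calibration is good to about 2 mm. A picture is of the moment at which its call begins: read the wrist's pose just before it. There is no depth.
- env.hand_in(): hands the job in; it is judged then, once.
Trained networks look in a picture, given as the dict that the camera call returned (one of the last four; its "shot" number tells which), for a name from the list of things; names that differ only in an ending like _2 or _b are one class to them, and where a whole thing is asked for, a point or a joint stands for the part that bears it (a point fixed in the world has none). Each returns a list of dicts, best first, with "confidence" (0 to 1); they miss things now and then, are a little off and sometimes report something else, mostly with a low value. They report only what shows in the picture. A call takes as long as a camera call.
- env.cut_out(picture, name): "pixels" (480x640 bool, what is visible of it) and "point" ([column, row] in pixels, amid what is visible of it).
- env.tip_of(picture, name): "point" ([column, row] in pixels: a listed point, or the origin of a listed thing).
The state is a dict: "t": time; "q": joint angles; "qvel": joint speeds; "effort": joint torques, N m; "ee_pos": TCP position; "tool_rot": TCP orientation; "wrist_force": force on the tool from outside, world axes, zero at the start; "moment": the same for the moment, N m; "opening": finger opening in m; "grip_force": force on a finger pad.
Only numpy, scipy, OpenCV 4.12 (cv2) and the standard library are available. Lean on these libraries where they do the work, as an engineer would, in place of code of your own. Each camera call takes 0.05 s, during which the arm holds its last target. There are 200 camera calls.

TASK

Open the tin on the turntable. First brace it: take the lock pin from its wooden block and push it fully down through the fork into the lock hole of the turntable's base, and leave it there. Then unscrew the tight lid anticlockwise, stop turning once its lugs have come free, and lift it straight up: the program finishes while holding the lid level over the tin's mouth, clear of it but no more than a few centimetres above; leave the offcut and the tape measure that lie near the work where they are.

Things in the scene. Friction and masses are not known exactly. Their poses are not given: they have to be found in the camera images.
- pin_head (a point): Lock pin, loose, upright, 60 g: steel rod 10 mm thick, 45 mm long, chamfered foot, below a dark round knurled head 20 mm in diameter and 28 mm high. The point is the head's centre, 59 mm above the pin's foot, 14 mm below its top; z up along the pin.
- pin_block: Fixed wooden block 64 x 64 x 40 mm high in which the pin stands at the start, 28 mm deep, with 3 mm play. Origin at the centre of its underside, below the pin; z up.
- lock_hole (a point): Centre of the mouth of the lock hole, 12 mm wide, 20 mm deep, in the top of the turntable's base. z up; -y points outward from the turntable's axis, 95 mm away. A fork (two steel prongs 15 mm apart, 3 to 13 mm above the base) stands astride it: the pin passes between them into the hole. Fully down, its foot is 20 mm below this point, its head's centre 39 mm above.
- base: Fixed plywood base of the turntable, 170 (x) x 236 (y) x 24 mm high; origin at the centre of its underside, on the turntable's axis. The plate on it is 150 mm in diameter; its two forks reach 107 mm from the axis and 37 mm above the table. The base never moves.
- tin_rim (a point): Centre of the tin's mouth, on the turntable's axis, 113 mm above the table; z up. The steel tin, 62 mm wide, is clamped to the turntable and turns with it; its shoulder is 12 mm lower, its neck 41 mm wide. The neck's two threads are centred at this point's +x and -x. A springy seal in the mouth presses the lid up (11 to 16 N) against the threads.
- lid_grip (a point): On the lid's axis, 22 mm above its lower edge, 12 mm below its top; 11.5 mm above tin_rim while screwed on. z up, x to the pointer bar on top. The lid's x axis starts within 8 degrees of tin_rim's x axis. Turned anticlockwise (from above) to about 45 degrees from it, the lugs come free; stop before 80 degrees. Lifted by 13 mm, the lid is clear of the neck.
- lid: Loose twist-off lid: ribbed round aluminium cap, 58 mm in diameter, 34 mm high, about 110 g; origin at the centre of its lower edge. Two lugs inside, at its +x and -x, hook under the threads: it cannot rise until they are free, then the seal lifts it up to 3 mm. Turning takes about 0.2 to 0.4 N m; if the turntable is not locked, it just turns along with the lid.
- turntable (a joint): Angle of the turntable on its base, rad, anticlockwise from above positive; 0 at the start, with a fork centred over the lock hole. It turns easily (0.02 N m); with the pin in place about 0.03 rad of play is left.
- offcut_mid (a point): Loose wooden offcut 45 x 90 x 35 mm, a bystander; its centre, 17 mm above the table.
- measure_mid (a point): Loose tape measure lying flat near the front edge, 74 x 93 x 34 mm, a bystander; a point near its middle, 16 mm above the table.

How it is judged:
By the outcome, as a careful person would: the job done as asked, in the order asked, and still so for the second after the job is handed in, while the arm keeps its last pose, push and grip.
It also fails if it takes over 48 s, if anything falls off the work surface, if the arm or the gripper's body presses on something with over 40 N, if the wrist force passes 120 N, or if a joint passes its speed limit or range.

## Working session

There is one attempt and no reset: what is moved stays moved. The work goes in short steps, Python scripts to look and compute and a shell command to move; the robot and the scene stay as the last step left them, time stands still between calls to the robot, and variables do not carry over. Pictures are saved under pics/ and viewed, at most 13 in all, crops included, and the job is handed in when it is done.

```bash
ls; mkdir -p pics
cat > h.py <<'E'
import numpy as np, cv2
from scipy.spatial.transform import Rotation as R
from plant import env
np.set_printoptions(precision=4,suppress=True)
def frame(n):
    s=env.read_state(); f=env.grab_frame(n)
    if n=="wrist":
        T=np.eye(4);T[:3,:3]=R.from_rotvec(s["tool_rot"]).as_matrix();T[:3,3]=s["ee_pos"]
        f["Tw"]=T@np.array(f["hand_eye"])
    else: f["Tw"]=np.array(f["T"])
    return f
def ray(f,p):
    d=f["Tw"][:3,:3]@np.array([(p[0]-f["cx"])/f["fx"],(p[1]-f["cy"])/f["fy"],1]); return f["Tw"][:3,3],d/np.linalg.norm(d)
def at_z(f,p,z):
    o,d=ray(f,p); return o+d*(z-o[2])/d[2]
def tri(rs):
    A=sum(np.eye(3)-np.outer(d,d) for o,d in rs);b=sum((np.eye(3)-np.outer(d,d))@o for o,d in rs)
    return np.linalg.solve(A,b)
def proj(f,P):
    c=np.linalg.inv(f["Tw"])@np.append(P,1); return np.array([f["cx"]+f["fx"]*c[0]/c[2],f["cy"]+f["fy"]*c[1]/c[2]])
E
python3 - <<'E'
from h import *
s=env.read_state();print({k:np.array(v) for k,v in s.items()})
Z=dict(pin_head=.071,pin_block=0,lock_hole=.024,base=0,tin_rim=.113,lid_grip=.1245,lid=.1025,offcut_mid=.017,measure_mid=.016)
fs={}
for n in("scene","side","wrist"):
    f=fs[n]=frame(n); cv2.imwrite(f"pics/a_{n}.png",f["image"])
    for k,z in Z.items():
        for r in env.tip_of(f,k)[:2]: print(n,k,np.round(r["point"],1),round(r["confidence"],2),at_z(f,r["point"],z))
print(R.from_rotvec(s["tool_rot"]).as_matrix())
for n in fs: print(n,fs[n]["Tw"])
E
```

```text
pics
{'t': array(0.), 'q': array([-1.3997,  0.309 ,  1.6352, -0.    ,  1.1997, -0.0697]), 'qvel': array([ 0.0001, -0.0015, -0.0015, -0.0007, -0.0007, -0.0009]), 'effort': array([  0.0004, -41.5251, -27.6665,   0.    ,   0.0103,  -0.    ]), 'ee_pos': array([ 0.1489, -0.6061,  0.23  ]), 'tool_rot': array([-3.1166, -0.377 ,  0.0002]), 'wrist_force': array([-0.0287, -0.2004, -0.5637]), 'moment': array([-0.0118, -0.0343, -0.0185]), 'grip_force': array(0.), 'opening': array(0.0855)}
scene pin_head [371.8 215. ] 0.59 [ 0.4974 -0.3275  0.071 ]
scene pin_block [366.9 243. ] 0.89 [ 0.5018 -0.3188  0.    ]
scene lock_hole [276.8 296.8] 0.84 [ 0.5688 -0.036   0.024 ]
scene base [251.4 337.3] 0.92 [0.5666 0.0542 0.    ]
scene lid_grip [249.2 282.6] 0.89 [0.5572 0.0537 0.1245]
scene lid [246.5 292.9] 0.62 [0.5636 0.0558 0.1025]
scene offcut_mid [250.5 228.7] 0.78 [ 0.7635 -0.2281  0.017 ]
scene measure_mid [427.  270.6] 0.78 [ 0.3438 -0.2542  0.016 ]
side pin_head [331.1 308.3] 0.56 [ 0.506  -0.3155  0.071 ]
side pin_block [330.4 345. ] 0.6 [ 0.5035 -0.3176  0.    ]
side lock_hole [333.4 245.7] 0.
[... 361 characters left out ...]
ffcut_mid [455.3 287.9] 0.55 [ 0.7511 -0.2266  0.017 ]
side measure_mid [226.6 326. ] 0.91 [ 0.3403 -0.2535  0.016 ]
side measure_mid [333.1 305. ] 0.69 [ 0.5252 -0.2314  0.016 ]
[[ 0.9712  0.2384 -0.0004]
 [ 0.2384 -0.9712  0.0023]
 [ 0.0001 -0.0023 -1.    ]]
scene [[-0.8837 -0.2445  0.3992  0.1965]
 [-0.4679  0.487  -0.7375  0.496 ]
 [-0.0141 -0.8385 -0.5447  0.5612]
 [ 0.      0.      0.      1.    ]]
side [[ 0.9834 -0.1033  0.1494  0.3677]
 [-0.1806 -0.4696  0.8642 -1.0612]
 [-0.0191 -0.8768 -0.4804  0.6163]
 [ 0.      0.      0.      1.    ]]
wrist [[ 0.2394 -0.9246 -0.2964  0.2254]
 [-0.9709 -0.2278 -0.0735 -0.5874]
 [ 0.0004  0.3054 -0.9522  0.3733]
 [ 0.      0.      0.      1.    ]]
```

View pics/a_scene.png

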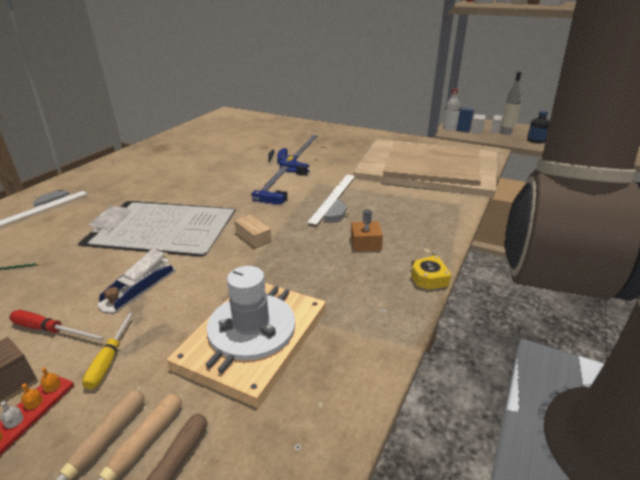

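View pics/a_side.png

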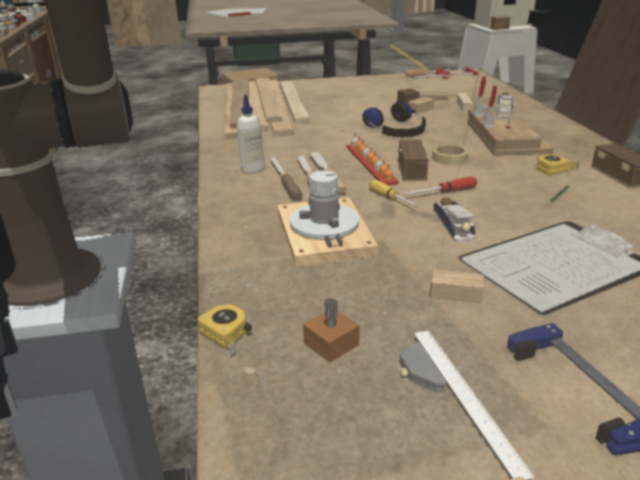

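The scene picture shows the pin in its block at about (367,225) and the tin with its lid at (249,290), with the lock hole beyond it at (277,297). The offcut (252,230) and the tape measure (430,272) are well clear, and the two cameras agree. I'll move above the pin and turn the closing axis along world x.

```bash
python3 -m handwheel '[[41,-19.5,6,0,0,0,85],[41,-19.5,6,0,0,0,85],[41,-19.5,6,0,0,0,85],[41,-19.5,6,0,0,0,85],[41,-19.5,6,0,0,0,85],[41,-19.5,6,0,0,0,85],[41,-19.5,6,0,0,0,85],[41,-19.5,6,0,0,0,85],[41,-19.5,6,0,0,0,85],[41,-19.5,6,0,0,0,85],[0,0,0,0,0,-0.148,85],[0,0,0,0,0,-0.148,85],[0,0,0,0,0,-0.148,85],[0,0,0,0,0,-0.148,85],[0,0,0,0,0,-0.148,85],[0,0,0,0,0,-0.148,85],[0,0,0,0,0,-0.148,85],[0,0,0,0,0,-0.148,85],[0,0,0,0,0,-0.148,85],[0,0,0,0,0,0,85]]'
cat > look.py <<'E'
import sys
from h import *
def look(n,names,save=None):
    f=frame(n)
    if save: cv2.imwrite(save,f["image"])
    for k,z in names.items():
        for r in env.tip_of(f,k)[:2]: print(n,k,np.round(r["point"],1),round(r["confidence"],2),at_z(f,r["point"],z))
    return f
def axes():
    s=env.read_state();M=R.from_rotvec(s["tool_rot"]).as_matrix();print("t",s["t"],"q",np.array(s["q"]),"p",np.array(s["ee_pos"]),"\n",M);return s,M
def to(M,p,tgt): print("shift mm tool:",M.T@(np.array(tgt)-p)*1000)
E
python3 - <<'E'
from look import *
s,M=axes()
look("wrist",dict(pin_head=.071,pin_block=0),"pics/b_wrist.png")
E
```

```text
t: 3.5
ee_pos: [0.5007, -0.3199, 0.1713]
tool_rot: [2.219, 2.223, 0.0]
wrist_force: [2.0, 0.2, -0.3]
opening: 0.085
grip_force: 0.0
t 3.5 q [-0.6417  0.3121  1.7583  0.      1.071  -0.6435] p [ 0.5007 -0.3199  0.1713] 
 [[-0.0017  1.      0.0001]
 [ 1.      0.0017 -0.    ]
 [-0.      0.0001 -1.    ]]
wrist pin_head [329.4 237.6] 0.93 [ 0.5058 -0.3163  0.071 ]
wrist pin_block [327.1 209.8] 0.82 [ 0.5053 -0.3163  0.    ]
```

View pics/b_wrist.png

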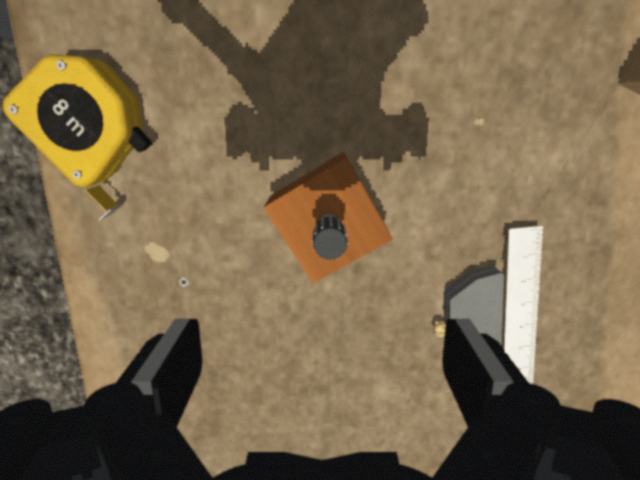

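The wrist view shows the pin head at (330,238) in its block, with nothing in the fingers' way. I'll descend and grip.

```bash
python3 -m handwheel '[[3.7,5,10,0,0,0,85],[0,0,20,0,0,0,70],[0,0,20,0,0,0,60],[0,0,20,0,0,0,60],[0,0,20,0,0,0,60],[0,0,15,0,0,0,60],[0,0,10,0,0,0,50],[0,0,6,0,0,0,45],[0,0,0,0,0,0,35],[0,0,0,0,0,0,28],[0,0,0,0,0,0,23],[0,0,0,0,0,0,15],[0,0,0,0,0,0,10],[0,0,0,0,0,0,10],[0,0,0,0,0,0,10]]' 60
python3 - <<'E'
from look import *
s,M=axes()
print(s["wrist_force"],s["opening"],s["grip_force"])
look("wrist",dict(pin_head=.071))
E
```

```text
t: 5.15
ee_pos: [0.5064, -0.3167, 0.0514]
tool_rot: [2.218, 2.222, 0.0]
wrist_force: [-0.1, 0.0, 5.8]
opening: 0.0184
grip_force: 58.5
t 5.15 q [-0.6317  0.4791  1.8083 -0.0001  0.8524 -0.6337] p [ 0.5064 -0.3167  0.0514] 
 [[-0.002   1.      0.0015]
 [ 1.      0.002  -0.0012]
 [-0.0012  0.0015 -1.    ]]
[-0.122   0.043   5.8226] 0.01837665668159296 58.528438210487366
wrist pin_head [318.3 352.3] 0.78 [ 0.5056 -0.3158  0.071 ]
```

```bash
python3 -m handwheel '[[0,0,-10,0,0,0,10],[0,0,-15,0,0,0,10],[0,0,-20,0,0,0,10],[0,0,-20,0,0,0,10],[0,0,-25,0,0,0,10],[0,0,-20,0,0,0,10],[30,9,0,0,0,0,10],[40,10,0,0,0,0,10],[40,10,0,0,0,0,10],[40,10,0,0,0,0,10],[40,10,0,0,0,0,10],[15,10,0,0,0,0,10],[0,0,0,0,0,0,10],[0,0,0,0,0,0,10],[0,0,0,0,0,0,10]]'
python3 - <<'E'
from look import *
s,M=axes()
print(s["wrist_force"],s["opening"],s["grip_force"])
N=dict(pin_head=s["ee_pos"][2]+.019,lock_hole=.024,base=0,tin_rim=.113,lid_grip=.1245,lid=.1025)
for n in ("wrist","scene","side"): look(n,N,f"pics/c_{n}.png")
E
```

```text
t: 6.75
ee_pos: [0.5638, -0.1119, 0.1605]
tool_rot: [-2.22, -2.223, 0.001]
wrist_force: [-0.3, 0.3, -0.0]
opening: 0.0181
grip_force: 58.8
t 6.75 q [-0.2714  0.2902  1.8119 -0.0006  1.0397 -0.2723] p [ 0.5638 -0.1119  0.1605] 
 [[-0.0012  1.     -0.0004]
 [ 1.      0.0012 -0.0004]
 [-0.0004 -0.0004 -1.    ]]
[-0.334   0.282  -0.0467] 0.018112432593599372 58.78711760044098
wrist pin_head [320.2 354. ] 0.9 [ 0.5637 -0.112   0.1795]
wrist lock_hole [329.9 117.4] 0.79 [ 0.5692 -0.0398  0.024 ]
wrist lid_grip [321.3 350.7] 0.58 [ 0.5641 -0.1457  0.1245]
scene pin_head [299.  207.8] 0.51 [ 0.5577 -0.1115  0.1795]
scene lock_hole [276.2 293.7] 0.63 [ 0.5747 -0.0432  0.024 ]
scene lock_hole [425.9 270.2] 0.46 [ 0.344  -0.2436  0.024 ]
scene base [252.2 338.1] 0.73 [0.5642 0.0552 0.    ]
scene lid_grip [247.1 283.1] 0.67 [0.5594 0.0563 0.1245]
scene lid [247.2 290.6] 0.59 [0.566  0.0504 0.1025]
side pin_head [340.9 187.4] 0.61 [ 0.5669 -0.103   0.1795]
side lock_hole [333.2 250.6] 0.68 [ 0.5595 -0.0601  0.024 ]
side base [327.8 229.2] 0.68 [0.5739 0.0756 0.    ]
side tin_rim [323.2 186.8] 0.67 [0.5619 0.0541 0.113 ]
side tin_rim [332.4 244.3] 0.47 [ 0.5335 -0.189   0.113 ]
side lid_grip [321.  178.5] 0.82 [0.5606 0.0718 0.1245]
side lid [323.  188.1] 0.68 [0.5643 0.0708 0.1025]
```

View pics/c_wrist.png

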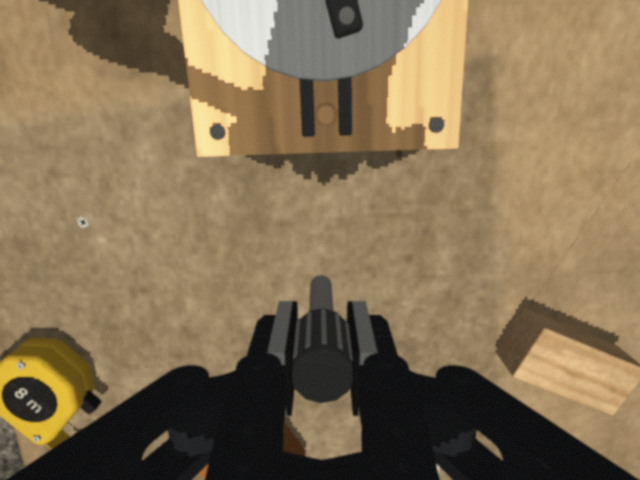

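The wrist view shows the hole at (326,115), midway between the prongs at columns 308 and 345. The pin hangs straight in the fingers. I'll move over the hole and check from near.

```bash
python3 -m handwheel '[[24,1.5,0,0,0,0,10],[24,1.5,0,0,0,0,10],[24,1.5,0,0,0,0,10],[0,0,20,0,0,0,10],[0,0,20,0,0,0,10],[0,0,16,0,0,0,10],[0,0,8,0,0,0,10],[0,0,0,0,0,0,10],[0,0,0,0,0,0,10],[0,0,0,0,0,0,10]]'
python3 - <<'E'
from look import *
s,M=axes()
print(s["wrist_force"],s["opening"],s["grip_force"])
f=look("wrist",dict(pin_head=s["ee_pos"][2]+.019,lock_hole=.024),)
cv2.imwrite("pics/d.png",cv2.resize(f["image"][120:400,140:500],None,fx=2,fy=2))
for c in([.568,-.04,.024],list(s["ee_pos"]-np.array([0,0,.04]))+[]):print(proj(f,c))
for n in("scene","side"):
    f=look(n,dict(pin_head=s["ee_pos"][2]+.019,lock_hole=.024));cv2.imwrite(f"pics/d_{n}.png",f["image"])
E
```

```text
t: 8.8
ee_pos: [0.5697, -0.0392, 0.0974]
tool_rot: [2.218, 2.222, 0.002]
wrist_force: [-0.1, 0.2, -0.9]
opening: 0.0186
grip_force: 58.8
t 8.8 q [-0.145   0.3675  1.8574  0.0001  0.9144 -0.1469] p [ 0.5697 -0.0392  0.0974] 
 [[-0.0018  1.      0.0023]
 [ 1.      0.0018 -0.0003]
 [-0.0003  0.0023 -1.    ]]
[-0.0795  0.2189 -0.9475] 0.01864500357701266 58.78612697124481
wrist pin_head [317.4 351.4] 0.67 [ 0.5686 -0.0384  0.1164]
wrist lock_hole [316.  256.9] 0.84 [ 0.5672 -0.0383  0.024 ]
wrist lock_hole [292.4  37.9] 0.19 [0.5564 0.07   0.024 ]
[317.4821 259.7929]
[320.5953 283.082 ]
scene pin_head [275.5 256.6] 0.45 [ 0.5653 -0.0367  0.1164]
scene lock_hole [276.7 296. ] 0.57 [ 0.5702 -0.0379  0.024 ]
side pin_head [336.1 202.6] 0.51 [ 0.5715 -0.0339  0.1164]
side lock_hole [332.2 248.1] 0.79 [ 0.5595 -0.0499  0.024 ]
```

View pics/d.png

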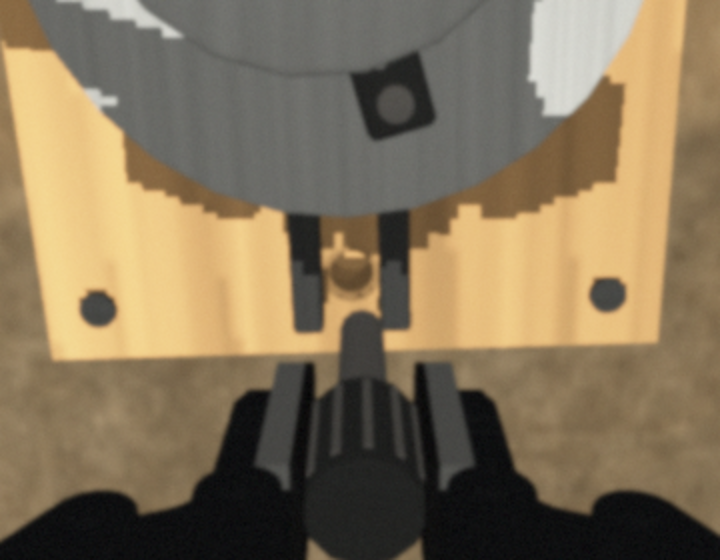

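The near view shows the hole at full-image (315.5,255.5), centred between the prongs. The pin foot is at about (320.5,281), so it is 2.5 mm too far right and 1.5 mm short. I'll correct that and enter the fork.

```bash
python3 -m handwheel '[[1.4,-2.5,0,0,0,0,10],[0,0,0,0,0,0,10],[0,0,7,0,0,0,10],[0,0,6,0,0,0,10],[0,0,5,0,0,0,10],[0,0,5,0,0,0,10],[0,0,4,0,0,0,10],[0,0,0,0,0,0,10],[0,0,0,0,0,0,10]]'
python3 - <<'E'
from look import *
s,M=axes()
f=look("wrist",dict(pin_head=s["ee_pos"][2]+.019,lock_hole=.024),)
cv2.imwrite("pics/e.png",cv2.resize(f["image"][200:400,220:420],None,fx=3,fy=3))
print(proj(f,[.567,-.0377,.024]),proj(f,s["ee_pos"]-M@[0,0,-.04]))
E
```

```text
t: 10.15
ee_pos: [0.5661, -0.0376, 0.0691]
tool_rot: [-2.219, -2.224, 0.0]
wrist_force: [-0.1, -0.2, -0.2]
opening: 0.0186
grip_force: 58.8
t 10.15 q [-0.1431  0.4057  1.8746  0.      0.8615 -0.1451] p [ 0.5661 -0.0376  0.0691] 
 [[-0.002   1.     -0.0002]
 [ 1.      0.002   0.    ]
 [ 0.     -0.0002 -1.    ]]
wrist pin_head [321. 351.] 0.8 [ 0.5663 -0.0366  0.0881]
wrist lock_hole [325.5 279.6] 0.68 [ 0.5684 -0.038   0.024 ]
[322.6123 278.9833] [320.7851 283.1029]
```

View pics/e.png

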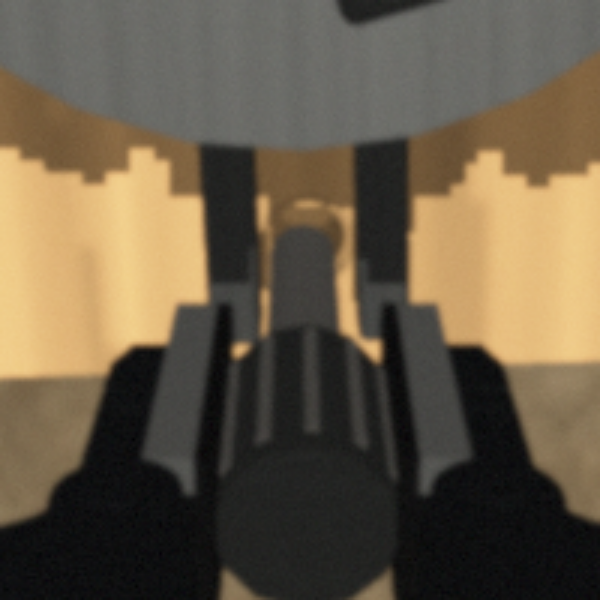

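The pin sits within about 0.5 mm of the hole, which shows at crop (307,235) with the rod at column 304. I'll push it down.

```bash
python3 -m handwheel '[[0,0.5,2,0,0,0,10],[0,0,3,0,0,0,10],[0,0,3,0,0,0,10],[0,0,3,0,0,0,10],[0,0,0,0,0,0,10]]'
```

```text
t: 10.8
ee_pos: [0.5665, -0.0378, 0.0577]
tool_rot: [2.219, 2.224, -0.001]
wrist_force: [-0.2, -0.3, -2.0]
opening: 0.0185
grip_force: 58.8
```

```bash
python3 -m handwheel '[[0,0,3,0,0,0,10],[0,0,4,0,0,0,10],[0,0,4,0,0,0,10],[0,0,3,0,0,0,10],[0,0,1.5,0,0,0,10],[0,0,0,0,0,0,10]]'
```

```text
t: 11.4
ee_pos: [0.5668, -0.0378, 0.0434]
tool_rot: [2.219, 2.224, -0.0]
wrist_force: [-1.1, -0.9, 4.3]
opening: 0.0187
grip_force: 59.8
```

```bash
python3 -m handwheel '[[0,0,1,0,0,0,10],[0,0,1,0,0,0,10],[0,0,0,0,0,0,10]]'; python3 -m handwheel '[[0,0,-2,0,0,0,25],[0,0,0,0,0,0,36],[0,0,0,0,0,0,45],[0,0,-5,0,0,0,45],[0,0,-20,0,0,0,45],[0,0,-20,0,0,0,45],[0,0,-20,0,0,0,60],[0,0,-30,0,0,0,75],[0,0,-30,0,0,0,85],[0,0,-20,0,0,0,85],[0,0,0,0,0,0,85],[0,0,0,0,0,0,85]]'
python3 - <<'E'
from look import *
s,M=axes()
N=dict(pin_head=.063,tin_rim=.113,lid_grip=.1245,lid=.1025,base=0)
f=look("wrist",N,"pics/f.png"); 
for n in("scene","side"):look(n,N)
E
```

```text
t: 11.7
ee_pos: [0.5671, -0.0378, 0.0431]
tool_rot: [-2.219, -2.224, 0.001]
wrist_force: [-3.9, -0.6, 14.6]
opening: 0.0183
grip_force: 60.9
t: 12.9
ee_pos: [0.5664, -0.0375, 0.1875]
tool_rot: [-2.219, -2.224, -0.0]
wrist_force: [0.1, -0.2, -0.8]
opening: 0.0849
grip_force: 0.0
t 12.9 q [-0.1429  0.2449  1.8092  0.0001  1.0874 -0.1449] p [ 0.5664 -0.0375  0.1875] 
 [[-0.002   1.      0.0001]
 [ 1.      0.002   0.0001]
 [ 0.0001  0.0001 -1.    ]]
wrist pin_head [318.7 229.3] 0.61 [ 0.5649 -0.0358  0.063 ]
wrist lid_grip [314.   74.1] 0.56 [0.5631 0.0553 0.1245]
wrist lid [316.6  74.9] 0.75 [0.5641 0.0564 0.1025]
wrist base [326.8 218. ] 0.38 [ 0.571  -0.0446  0.    ]
scene pin_head [280.1 279. ] 0.78 [ 0.5634 -0.0432  0.063 ]
scene lid_grip [249.4 282. ] 0.73 [0.5578 0.0523 0.1245]
scene lid [247.5 292.4] 0.72 [0.5629 0.054  0.1025]
scene lid [280.6 283. ] 0.54 [0.5278 0.0085 0.1025]
scene base [252.6 340. ] 0.59 [0.5609 0.0587 0.    ]
side pin_head [335.6 227.6] 0.47 [ 0.5693 -0.0373  0.063 ]
side tin_rim [323.  185.3] 0.84 [0.5628 0.0618 0.113 ]
side tin_rim [322.1 178.6] 0.66 [0.5673 0.0973 0.113 ]
side lid_grip [319.7 179.5] 0.64 [0.557  0.0672 0.1245]
side lid_grip [228.4 325.6] 0.54 [ 0.3477 -0.3991  0.1245]
side lid [325.3 189.8] 0.6 [0.5674 0.0611 0.1025]
side base [325.1 229.5] 0.78 [0.5678 0.0755 0.    ]
```

View pics/f.png

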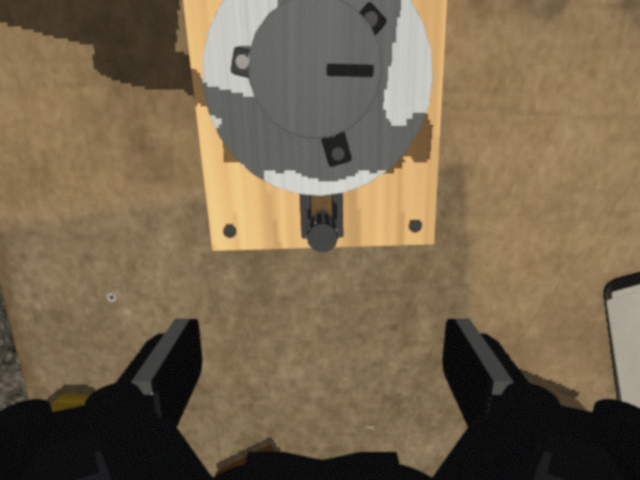

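The wrist view shows the pin fully down in the fork, head at (321,237). The lid's rim circle is centred at about (316,70), and its bar points right, which is close to +x. The axis is at about (0.564,0.0565), which matches the hole plus 95 mm. I'll move over the lid.

```bash
python3 -m handwheel '[[31,-0.8,0,0,0,0,85],[31,-0.8,0,0,0,0,85],[32,-0.8,0,0,0,0,85],[0,0,8,0,0,0,85],[0,0,0,0,0,0,85],[0,0,0,0,0,0,85]]'
python3 - <<'E'
from look import *
s,M=axes()
f=look("wrist",dict(tin_rim=.113,lid_grip=.1245,lid=.1025),"pics/g.png")
m=env.cut_out(f,"lid")
for r in m[:1]:
    p=r["pixels"].astype(np.uint8);ys,xs=np.nonzero(p);print(r["confidence"],xs.min(),xs.max(),ys.min(),ys.max())
for c in([.564,.0565,.1365],):
    P=[proj(f,np.array(c)+.029*np.array([np.cos(a),np.sin(a),0])) for a in np.arange(0,6.3,.785)];print(np.round(P))
E
```

```text
t: 14.4
ee_pos: [0.5637, 0.0557, 0.1793]
tool_rot: [-2.219, -2.223, 0.002]
wrist_force: [-0.0, -0.7, 0.0]
opening: 0.0849
grip_force: 0.0
t 14.4 q [ 0.0219  0.2528  1.8176 -0.0007  1.0722  0.0204] p [0.5637 0.0557 0.1793] 
 [[-0.0018  1.     -0.001 ]
 [ 1.      0.0018 -0.0006]
 [-0.0006 -0.001  -1.    ]]
wrist lid_grip [317.2 269.7] 0.66 [0.5618 0.0565 0.1245]
wrist lid [322.4 254.6] 0.67 [0.5644 0.0567 0.1025]
0.85 260 380 205 331
[[383. 279.]
 [366. 238.]
 [322. 220.]
 [277. 238.]
 [260. 279.]
 [279. 318.]
 [321. 333.]
 [363. 318.]
 [383. 279.]]
```

View pics/g.png

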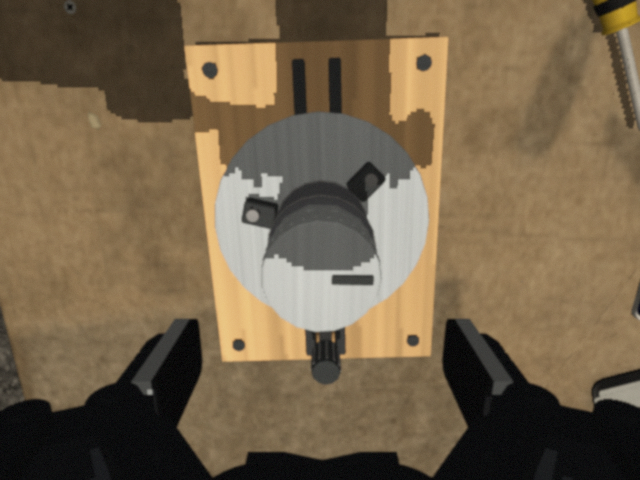

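The lid's rim circle spans columns 260–381 with its bottom at row 331, within 1 mm of the prediction. The pin stands in the fork at (325,371). I'll descend and grip the lid.

```bash
python3 -m handwheel '[[1,0,10,0,0,0,85],[0,0,16,0,0,0,85],[0,0,16,0,0,0,85],[0,0,14,0,0,0,85],[0,0,12,0,0,0,85],[0,0,8,0,0,0,85],[0,0,0,0,0,0,80],[0,0,0,0,0,0,72],[0,0,0,0,0,0,66],[0,0,0,0,0,0,62],[0,0,0,0,0,0,59],[0,0,0,0,0,0,56],[0,0,0,0,0,0,50],[0,0,0,0,0,0,45],[0,0,0,0,0,0,45],[0,0,0,0,0,0,45],[0,0,0,0,0,0,45]]' 90
python3 - <<'E'
from look import *
s,M=axes();print(s["moment"],s["opening"])
E
```

```text
t: 16.35
ee_pos: [0.5633, 0.0574, 0.1049]
tool_rot: [-2.218, -2.223, 0.002]
wrist_force: [-4.6, -0.5, 6.8]
opening: 0.056
grip_force: 93.7
t 16.35 q [0.0247 0.3507 1.8626 0.     0.93   0.0226] p [0.5633 0.0574 0.1049] 
 [[-0.002   1.     -0.0017]
 [ 1.      0.002  -0.    ]
 [-0.     -0.0017 -1.    ]]
[-0.045   0.6567 -0.0414] 0.05598303526824799
```

```bash
python3 -m handwheel '[[0,0,0,0,0,-0.05,45],[0,0,0,0,0,-0.08,45],[0,0,0,0,0,-0.08,45],[0,0,0,0,0,-0.08,45],[0,0,0,0,0,-0.08,45],[0,0,0,0,0,0,45]]'
python3 - <<'E'
from look import *
s,M=axes();print(s["moment"],s["opening"])
f=look("wrist",dict(lid_grip=.1245));cv2.imwrite("pics/i.png",f["image"])
E
```

```text
t: 16.95
ee_pos: [0.5637, 0.0577, 0.1049]
tool_rot: [-1.771, -2.594, -0.0]
wrist_force: [-3.7, 1.0, 5.8]
opening: 0.0563
grip_force: 93.8
t 16.95 q [ 0.0248  0.3508  1.8624  0.0008  0.9292 -0.3485] p [0.5637 0.0577 0.1049] 
 [[-0.3642  0.9313 -0.0008]
 [ 0.9313  0.3642  0.0007]
 [ 0.0009 -0.0005 -1.    ]]
[0.1165 0.57   0.0413] 0.05633856381891875
wrist lid_grip [316.8 356. ] 0.92 [0.5631 0.0567 0.1245]
wrist lid_grip [264.8 433.9] 0.63 [0.5574 0.0199 0.1245]
```

View pics/i.png

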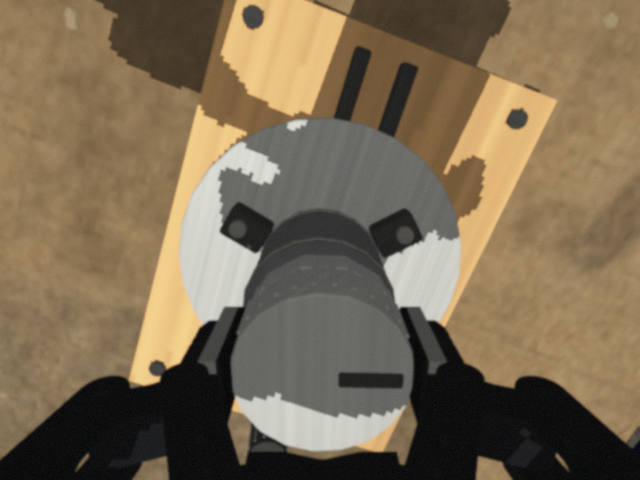

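The bar is still horizontal in the wrist view (340–402,380), so the lid turns with the gripper without slipping. The far fork stays aligned with the base, so the lock holds. I'll continue to about 60°.

```bash
python3 -m handwheel '[[0,0,0,0,0,-0.08,45],[0,0,0,0,0,-0.08,45],[0,0,0,0,0,-0.08,45],[0,0,0,0,0,-0.08,45],[0,0,0,0,0,-0.08,45],[0,0,0,0,0,-0.08,45],[0,0,0,0,0,-0.08,45],[0,0,0,0,0,-0.08,45],[0,0,0,0,0,-0.08,45],[0,0,0,0,0,0,45],[0,0,0,0,0,0,45]]'
python3 - <<'E'
from look import *
s,M=axes();print(s["moment"],s["opening"])
f=look("wrist",dict(lid_grip=.1245,pin_head=.063));cv2.imwrite("pics/j.png",f["image"])
E
```

```text
t: 18.15
ee_pos: [0.5626, 0.0578, 0.1058]
tool_rot: [-0.744, -3.049, 0.001]
wrist_force: [-8.3, 0.6, 12.3]
opening: 0.0565
grip_force: 94.4
t 18.15 q [ 0.0251  0.3492  1.8624  0.0005  0.9335 -1.0674] p [0.5626 0.0578 0.1058] 
 [[-0.8876  0.4606 -0.0035]
 [ 0.4606  0.8876  0.0003]
 [ 0.0033 -0.0013 -1.    ]]
[ 0.0544  1.2305 -0.0118] 0.056532804773720045
wrist lid_grip [320. 356.] 0.75 [0.5646 0.0572 0.1245]
wrist pin_head [160.3 370.6] 0.94 [ 0.5699 -0.038   0.063 ]
```

View pics/j.png

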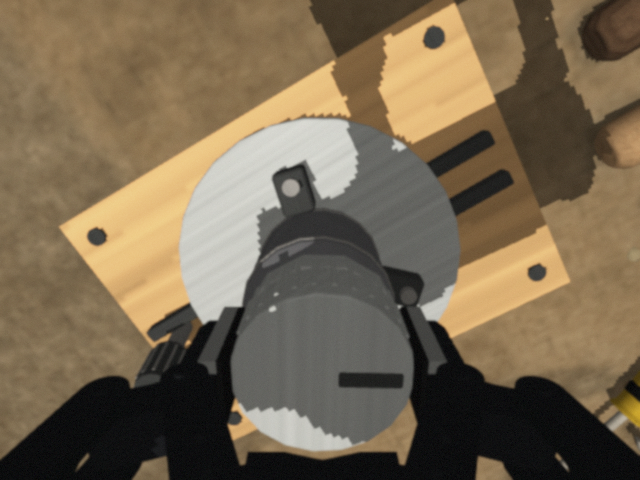

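The bar has kept its place in the view after about 62° of turn, and a fork stays aligned over the pin at (160,371). The upward push has risen to 12 N, which is the seal, so the lugs should be free. I'll lift gently.

```bash
python3 -m handwheel '[[0,0,-2,0,0,0,45],[0,0,-2,0,0,0,45],[0,0,-2,0,0,0,45],[0,0,0,0,0,0,45]]'
```

```text
t: 18.7
ee_pos: [0.5629, 0.0571, 0.1093]
tool_rot: [-0.744, -3.05, 0.002]
wrist_force: [-3.0, -0.0, -0.0]
opening: 0.0557
grip_force: 95.4
```

```bash
python3 -m handwheel '[[0,0,-3,0,0,0,45],[0,0,-3,0,0,0,45],[0,0,-4,0,0,0,45],[0,0,-4,0,0,0,45],[0,0,-3,0,0,0,45],[0,0,0,0,0,0,45],[0,0,0,0,0,0,45],[0,0,0,0,0,0,45]]'
python3 - <<'E'
from look import *
s,M=axes();print(s["wrist_force"],s["opening"])
f=look("wrist",dict(lid_grip=.1245,pin_head=.063))
f=frame("side");a=cv2.resize(f["image"][120:280,230:430],None,fx=2.5,fy=2.5)
f=frame("scene");b=cv2.resize(f["image"][220:380,170:330],None,fx=2.5,fy=2.5)
cv2.imwrite("pics/k.png",cv2.resize(np.hstack([a,b]),(800,356)))
E
```

```text
t: 19.5
ee_pos: [0.5639, 0.0574, 0.1266]
tool_rot: [-0.745, -3.052, 0.0]
wrist_force: [-0.1, -0.1, -0.1]
opening: 0.056
grip_force: 95.4
t 19.5 q [ 0.0246  0.3202  1.8516  0.0001  0.9701 -1.0674] p [0.5639 0.0574 0.1266] 
 [[-0.8876  0.4607 -0.0002]
 [ 0.4607  0.8876  0.    ]
 [ 0.0002 -0.0001 -1.    ]]
[-0.1306 -0.0507 -0.1149] 0.05601335995218043
wrist lid_grip [321.5 357. ] 0.65 [0.5785 0.0508 0.1245]
wrist pin_head [174.  348.6] 0.81 [ 0.5715 -0.0385  0.063 ]
```

View pics/k.png

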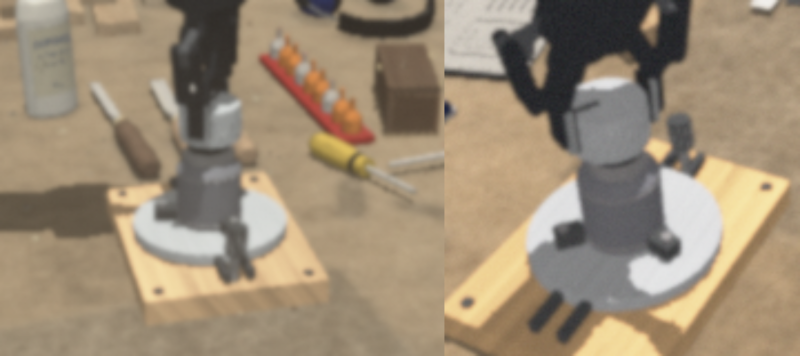

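The picture shows the lid held level in the fingers with the neck showing below it, and the pin standing in the fork. In the wrist view the lid kept its place while the pin shifted, so the lid rose with the gripper by about 22 mm. I'll hand in.

```bash
python3 -m handwheel '[[0,0,-3,0,0,0,45],[0,0,0,0,0,0,45],[0,0,0,0,0,0,45]]'; python3 -c "
from plant import env
print(env.hand_in())"
```

```text
t: 20.05
ee_pos: [0.5643, 0.0574, 0.13]
tool_rot: [0.745, 3.052, 0.0]
wrist_force: [0.6, 0.4, -1.3]
opening: 0.0559
grip_force: 95.4
the job is handed in; nothing more can be done
None
```

I handed the job in at about 20 s: the lock pin is fully down in the base, and the lid was unscrewed by about 62° and is held level about 12 mm above the tin's rim; the hand-in returned no verdict.

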